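Sweep down the flags of a curved sample tray

TASK

The batch in the curved sample tray has been logged, so mark it done: run a fingertip along the curved row of six standing flags, starting at the end with the ball-topped post, and gently tip them over one after another, away from that end, until all six lie flat. Do this by touch alone: do not shift or lift the tray, leave the vials in their sockets, disturb nothing else on the bench, and take the hand clear at the end.

Things in the scene. Friction and masses are not known exactly. Their poses are not given: they have to be found in the camera images.
- tray: Curved grey tray, loose, 1.5 kg: a ring sector, radius 55 to 166 mm, deck 10 mm high, thin outer lip 16 mm high. Origin at the underside; the centre of curvature lies at (-105, 0) mm in its frame, the middle of the curve along its +x. Six flags stand on an arc of radius 140 mm; five vial sockets (28 mm wide, rims 28 mm above the bench) lie inside them on radius 80 mm.
- tray_post (a point): Top of the ball-topped metal post (ball 24 mm wide on a 12 mm stem), 62 mm above the bench, fixed on the tray at the starting end (-y end) of the row, on radius 80 mm, 66 degrees to the tray's -y side.
- flag1 (a joint): Angle of flag 1 of 6, counted from the end with the ball-topped post. 0 = standing, leaning back 0.2 rad towards the post end; 0.2 = vertical; 1.77 = lying flat, tipped away from the post end, along the row. Gravity holds it at either end: pushed past vertical it falls flat by itself. Almost no force is needed.
- flag1_hinge (a point): Middle of the hinge of flag 1, fixed to the tray, 16 mm above the bench; at -50 degrees on the 140 mm arc. The flag is a white plastic paddle 20 mm wide (across the row), 4 mm thick, reaching 40 mm from the hinge: its top is about 55 mm above the bench when standing. Lying, it is about 20 mm high at most. Hinges are 49 mm apart.
- flag2 (a joint): Angle of flag 2 of 6, counted from the end with the ball-topped post. 0 = standing, leaning back 0.2 rad towards the post end; 0.2 = vertical; 1.77 = lying flat, tipped away from the post end, along the row. Gravity holds it at either end: pushed past vertical it falls flat by itself. Almost no force is needed.
- flag2_hinge (a point): Middle of the hinge of flag 2, fixed to the tray, 16 mm above the bench; at -30 degrees on the 140 mm arc. The flag is a white plastic paddle 20 mm wide (across the row), 4 mm thick, reaching 40 mm from the hinge: its top is about 55 mm above the bench when standing. Lying, it is about 20 mm high at most. Hinges are 49 mm apart.
- flag3 (a joint): Angle of flag 3 of 6, counted from the end with the ball-topped post. 0 = standing, leaning back 0.2 rad towards the post end; 0.2 = vertical; 1.77 = lying flat, tipped away from the post end, along the row. Gravity holds it at either end: pushed past vertical it falls flat by itself. Almost no force is needed.
- flag3_hinge (a point): Middle of the hinge of flag 3, fixed to the tray, 16 mm above the bench; at -10 degrees on the 140 mm arc. The flag is a white plastic paddle 20 mm wide (across the row), 4 mm thick, reaching 40 mm from the hinge: its top is about 55 mm above the bench when standing. Lying, it is about 20 mm high at most. Hinges are 49 mm apart.
- flag4 (a joint): Angle of flag 4 of 6, counted from the end with the ball-topped post. 0 = standing, leaning back 0.2 rad towards the post end; 0.2 = vertical; 1.77 = lying flat, tipped away from the post end, along the row. Gravity holds it at either end: pushed past vertical it falls flat by itself. Almost no force is needed.
- flag4_hinge (a point): Middle of the hinge of flag 4, fixed to the tray, 16 mm above the bench; at 10 degrees on the 140 mm arc. The flag is a white plastic paddle 20 mm wide (across the row), 4 mm thick, reaching 40 mm from the hinge: its top is about 55 mm above the bench when standing. Lying, it is about 20 mm high at most. Hinges are 49 mm apart.
- flag5 (a joint): Angle of flag 5 of 6, counted from the end with the ball-topped post. 0 = standing, leaning back 0.2 rad towards the post end; 0.2 = vertical; 1.77 = lying flat, tipped away from the post end, along the row. Gravity holds it at either end: pushed past vertical it falls flat by itself. Almost no force is needed.
- flag5_hinge (a point): Middle of the hinge of flag 5, fixed to the tray, 16 mm above the bench; at 30 degrees on the 140 mm arc. The flag is a white plastic paddle 20 mm wide (across the row), 4 mm thick, reaching 40 mm from the hinge: its top is about 55 mm above the bench when standing. Lying, it is about 20 mm high at most. Hinges are 49 mm apart.
- flag6 (a joint): Angle of flag 6 of 6, counted from the end with the ball-topped post. 0 = standing, leaning back 0.2 rad towards the post end; 0.2 = vertical; 1.77 = lying flat, tipped away from the post end, along the row. Gravity holds it at either end: pushed past vertical it falls flat by itself. Almost no force is needed.
- flag6_hinge (a point): Middle of the hinge of flag 6, fixed to the tray, 16 mm above the bench; at 50 degrees on the 140 mm arc. The flag is a white plastic paddle 20 mm wide (across the row), 4 mm thick, reaching 40 mm from the hinge: its top is about 55 mm above the bench when standing. Lying, it is about 20 mm high at most. Hinges are 49 mm apart.
- vial_a: Small glass vial with white cap, 21 mm diameter, 55 mm tall, loose in the tray socket at -40 degrees, 80 mm from the centre of curvature; its top is 65 mm above the bench. Origin at its underside. Leave alone.
- vial_b: Small glass vial with white cap, 21 mm diameter, 55 mm tall, loose in the tray socket at 0 degrees, 80 mm from the centre of curvature; its top is 65 mm above the bench. Origin at its underside. Leave alone.
- vial_c: Small glass vial with white cap, 21 mm diameter, 55 mm tall, loose in the tray socket at 20 degrees, 80 mm from the centre of curvature; its top is 65 mm above the bench. Origin at its underside. Leave alone.
- wash_bottle: White plastic bottle, 64 mm diameter, 160 mm tall, loose on the bench; origin at the centre of its underside. Leave alone.
- reagent: Amber glass bottle, 70 mm diameter, 110 mm tall, loose on the bench; origin at the centre of its underside. Leave alone.
- dish: Low closed glass dish, 90 mm diameter, 15 mm tall, loose on the bench; origin at the centre of its underside. Leave alone.
- beaker: Open glass beaker, 68 mm diameter, 85 mm tall, loose on the bench; origin at the centre of its underside. Leave alone.

How it is judged:
By the outcome, as a careful person would: the job done as asked, in the order asked, and still so for the second after the job is handed in, with the robot touching nothing.
It also fails if it takes over 45 s, if anything falls off the work surface, if the arm or the gripper's body presses on something with over 40 N, if the wrist force passes 120 N, or if a joint passes its speed limit or range.

ROBOT

A 6-joint arm with a two-finger parallel gripper is mounted at the origin on the work surface. World frame = base frame: x ahead of the robot, y to its left, z up, the work surface at z = 0. Lengths are in m, angles in rad, forces in N, time in s.
With the tool pointing down it reaches from about 0.375 to 0.9 m from the base axis. Payload 3.1 kg.
Tool frame: the origin (TCP) lies between the finger pads; the fingertips stand 22 mm ahead of it and the grasp point (between the pads) lies 3 mm ahead of it; z points along the fingers, y is the line along which they close (so a half turn about z gives the same grasp; the last joint's range is limited). The gripper opens to 87 mm and grips with 3 to 60 N. Pads are 19 mm wide; open, the fingers measure 117 mm over their backs; the gripper's body (75 mm by 190 mm) begins 51 mm behind the grasp point.
Start: joints at [1.02, 0.527, 1.433, -0, 1.181, -0.178], TCP at [0.227, 0.582, 0.245] pointing down, gripper open.
Joint ranges: [-3.08, 3.08], [-0.75, 2.2], [0.22, 2.44], [-1.43, 4.57], [0, 2.65], [-2.85, 2.85]. Speed limits (rad/s): [2.79, 2.79, 3.14, 3.14, 3.14, 3.14].

INTERFACE

Orientations are given as a unit quaternion [x, y, z, w].
In Python, from rig import robot gives the robot as it stands.
- The arm moves only by the tool move_arm, never from a script. Its argument "series" is text: rows parted by semicolons, each of 6 numbers parted by spaces: the shift along the tool's x, y, z in mm, then the turn, a rotation vector about the tool's x, y, z in degrees. In form: dx dy dz ax ay az; .... A call has 1 to 8 rows; each row is the pose to reach, as a shift and turn from the pose commanded when the call began, along the tool's axes at that moment; what a row does not reach only later rows make up. A row lasts 1/12 s, in which the tool goes at most 41.7 mm and 7.16 degrees, less where a joint would pass 70% of its speed; a pose out of reach is approached as far as the arm can. A call with a gripper value outside its range is refused whole. "jaw" is the opening, from 0 (shut) to 1 (fully open), set as the call begins (left out, the last holds). The fingers move at their own pace and stop on an object; "newtons" is the grip in N (left out, the last holds). Time passes only in rows, so rows that repeat a pose let the fingers close. It gives the time, the measured TCP pose, the force, the opening and the grip force at its end, in the units of the state.
- robot.get_obs(): the state, without advancing time (a new reading comes with each control period).
- robot.camera(name): name is "side" or "top" or "wrist"; returns a dict with "img" (420x560x3 uint8, red, green, blue), "mtx" (3x3 intrinsics, pixels), "distortion" ([k1, k2, p1, p2, k3] as OpenCV has them; the pictures are not rectified), "world_to_cam" (4x4, takes a point from world to camera coordinates). Camera axes: x right, y down, z forward; pixel columns grow to the right and rows downward; lengths in m; the calibration is good to about 2 mm. A picture is of the moment at which its call begins. There is no depth.
- robot.hand_in(): hands the job in; it is judged then, once.
Trained networks look in a picture, given as the dict that the camera call returned (one of the last four; its "shot" number tells which), for a name from the list of things; names that differ only in an ending like _2 or _b are one class to them, and where a whole thing is asked for, a point or a joint stands for the part that bears it (a point fixed in the world has none). Each returns a list of dicts, best first, with "p" (0 to 1); they miss things now and then, are a little off and sometimes report something else, mostly with a low value. They report only what shows in the picture. A call takes as long as a camera call.
- robot.search_frame(picture, thing): "xyz" ([x, y, z] in m, in world coordinates, good to about 4 mm: the middle of the surface that is visible of it).
- robot.tip_of(picture, thing): "xyz" ([x, y, z] in m, in world coordinates, good to about 4 mm: a listed point, or the origin of a listed thing).
The state is a dict: "time": time; "q": joint angles; "joint_velocities": joint speeds; "joint_torque": joint torques, N m; "position": TCP position; "tool_rot": TCP orientation; "ft_force": force on the tool from outside, world axes, zero at the start; "moment": the same for the moment, N m; "grip_width": finger opening in m; "grip_force": force on a finger pad.
Only numpy, scipy, OpenCV 4.12 (cv2) and the standard library are available. Lean on these libraries where they do the work, as an engineer would, in place of code of your own. Each camera call takes 0.05 s, during which the arm holds its last target. There are 200 camera calls.

## Working session

There is one attempt and no reset: what is moved stays moved. The work goes in short steps, Python scripts to look and compute and a tool call to move; the robot and the scene stay as the last step left them, time stands still between calls to the robot, and variables do not carry over. Pictures are saved under pics/ and viewed, at most 10 in all, crops included, and the job is handed in when it is done.

Besides the shell and the picture viewer there is one more tool, called after "Request:" as name(argument=value, ...) on one line, values as JSON. move_arm: Moves the arm, as the interface text tells. Its arguments: {"type":"object","properties":{"series":{"type":"string"},"jaw":{"type":"number"},"newtons":{"type":"number"}},"required":["series"]}

```bash
mkdir -p pics; cat > h.py <<'E'
from rig import robot
import cv2, numpy as np
E
python3 - <<'E'
from h import *
o=robot.get_obs();print(o['time'],o['position'],o['tool_rot'],o['grip_width'])
ims=[]
for n in ['top','side']:
    c=robot.camera(n); cv2.imwrite(f'pics/{n}0.png',c['img'][:,:,::-1])
    for t in ['tray_post']+[f'flag{i}_hinge' for i in range(1,7)]+['tray','vial_a','wash_bottle','reagent','dish','beaker']:
        r=robot.tip_of(c,t); print(n,t,[(np.round(d['xyz'],3).tolist(),round(d['p'],2)) for d in r[:6]])
E
```

```text
0.0 [0.22668422 0.58170037 0.24357917] [ 1.84840177e-01  9.82768005e-01 -1.00650495e-03 -3.78440398e-04] 0.08705603824635458
top tray_post [([0.474, -0.093, 0.065], 0.8)]
top flag1_hinge [([0.534, -0.119, 0.018], 0.67)]
top flag2_hinge [([0.559, -0.072, 0.018], 0.74)]
top flag3_hinge [([0.571, -0.028, 0.017], 0.96)]
top flag4_hinge [([0.563, 0.018, 0.012], 0.68), ([0.5, 0.012, 0.012], 0.58)]
top flag5_hinge [([0.536, 0.06, 0.015], 0.69), ([0.495, -0.066, 0.01], 0.66)]
top flag6_hinge [([0.498, 0.094, 0.012], 0.67), ([0.533, -0.008, -0.003], 0.38)]
top tray [([0.532, -0.009, -0.002], 0.58)]
top vial_a [([0.508, -0.017, 0.01], 0.46), ([0.493, -0.065, 0.011], 0.39), ([0.5, 0.014, 0.013], 0.38)]
top wash_bottle [([0.629, -0.382, -0.002], 0.81)]
top reagent [([0.776, -0.212, 0.002], 0.62), ([0.497, -0.066, 0.011], 0.49)]
top dish [([0.449, 0.41, 0.0], 0.69), ([0.558, -0.077, 0.014], 0.44)]
top beaker [([0.638, 0.388, -0.002], 0.57)]
side tray_post [([0.469, -0.093, 0.063], 0.8)]
side flag1_hinge [([0.499, 0.093, 0.02], 0.52)]
side flag2_hinge [([0.561, -0.078, 0.016], 0.89)]
side flag3_hinge [([0.572, -0.028, 0.02], 0.88)]
side flag4_hinge [([0.563, 0.018, 0.022], 0.56)]
side flag5_hinge [([0.537, 0.059, 0.013], 0.76), ([0.635, 0.387, -0.0], 0.64), ([0.534, -0.016, 0.001], 0.42)]
side flag6_hinge [([0.498, 0.088, 0.018], 0.84)]
side tray [([0.535, -0.012, -0.0], 0.65)]
side vial_a [([0.495, 0.014, 0.013], 0.7), ([0.629, -0.379, 0.002], 0.47), ([0.495, -0.069, 0.009], 0.41), ([0.508, -0.018, 0.011], 0.41)]
side wash_bottle [([0.628, -0.379, 0.001], 0.75), ([0.56, -0.075, 0.014], 0.3)]
side reagent [([0.778, -0.218, 0.001], 0.58)]
side dish [([0.45, 0.409, 0.003], 0.95)]
side beaker [([0.641, 0.384, 0.002], 0.59)]
```

```bash
cat >> h.py <<'E'
def tp(r,deg): a=np.radians(deg); return np.array([-.105+r*np.cos(a),r*np.sin(a)])
def proj(c,P):
    M=c['world_to_cam']; rv,_=cv2.Rodrigues(np.array(M)[:3,:3])
    return cv2.projectPoints(np.float64(P),rv,np.array(M)[:3,3],np.array(c['mtx']),np.array(c['distortion']))[0][:,0]
def fit(src,dst):
    a=src-src.mean(0);b=dst-dst.mean(0);th=np.arctan2((a[:,0]*b[:,1]-a[:,1]*b[:,0]).sum(),(a*b).sum())
    R=np.array([[np.cos(th),-np.sin(th)],[np.sin(th),np.cos(th)]]);return th,R,dst.mean(0)-R@src.mean(0)
E
python3 - <<'E'
from h import *
L=[(80,-66,.4715,-.093),(140,-50,.534,-.119),(140,-30,.560,-.075),(140,-10,.5715,-.028),(140,10,.563,.018),(140,30,.5365,.0595),(140,50,.498,.091)]
s=np.array([tp(a,b) for a,b,_,_ in L]);d=np.array([l[2:] for l in L])
th,R,t=fit(s,d);print(th,t);print(np.round((s@R.T+t-d)*1e3,1))
np.savez('tray.npz',R=R,t=t)
out=[]
for n in ['top','side']:
    c=robot.camera(n);im=c['img'][:,:,::-1].copy()
    P=[[*(R@tp(140,g)+t),.016] for g in range(-50,51,20)]+[[*(R@tp(80,-66)+t),.062]]+[[*(R@tp(80,g)+t),.065] for g in(-40,0,20)]
    for p in proj(c,P): cv2.circle(im,tuple(int(round(v)) for v in p),2,(0,0,255),-1)
    q=proj(c,P).mean(0).astype(int);print(n,q)
    cv2.imwrite(f'pics/{n}1.png',im)
E
```

```text
0.16510701864241958 [-104.05249153   -6.86298924]
[[-60519.3 -73529. ]
 [  1703.2 -97758.4]
 [ 26383.7 -55926. ]
 [ 35266.2  -8171.9]
 [ 27283.4  39742.4]
 [  3397.1  82035.6]
 [-33514.4 113607.1]]Traceback (most recent call last):
  File "<stdin>", line 10, in <module>
cv2.error: OpenCV(4.12.0) :-1: error: (-5:Bad argument) in function 'circle'
> Overload resolution failed:
>  - Can't parse 'center'. Sequence item with index 0 has a wrong type
>  - Can't parse 'center'. Sequence item with index 0 has a wrong type
```

```bash
sed -i 's/^def tp.*/def tp(r,deg): a=np.radians(deg); r=r\/1e3; return np.array([-.105+r*np.cos(a),r*np.sin(a)])/' h.py
python3 - <<'E'
from h import *
L=[(80,-66,.4715,-.093),(140,-50,.534,-.119),(140,-30,.560,-.075),(140,-10,.5715,-.028),(140,10,.563,.018),(140,30,.5365,.0595),(140,50,.498,.091)]
s=np.array([tp(a,b) for a,b,_,_ in L]);d=np.array([l[2:] for l in L])
th,R,t=fit(s,d);print(th,t);print(np.round((s@R.T+t-d)*1e3,1))
np.savez('tray.npz',R=R,t=t)
for n in ['top','side']:
    c=robot.camera(n);im=c['img'][:,:,::-1].copy()
    P=[[*(R@tp(140,g)+t),.016] for g in range(-50,51,20)]+[[*(R@tp(80,-66)+t),.062]]+[[*(R@tp(80,g)+t),.065] for g in(-40,0,20)]
    for p in proj(c,P): cv2.circle(im,(int(round(p[0])),int(round(p[1]))),2,(0,0,255),-1)
    cv2.imwrite(f'pics/{n}1.png',im)
E
```

```text
0.16510701864241958 [ 0.53238252 -0.01053031]
[[ 1.4 -1.5]
 [ 1.2  0.2]
 [-0.1 -1.9]
 [-2.7 -1.1]
 [-2.2  0.9]
 [ 0.4  1.7]
 [ 2.   1.8]]
```

View pics/top1.png

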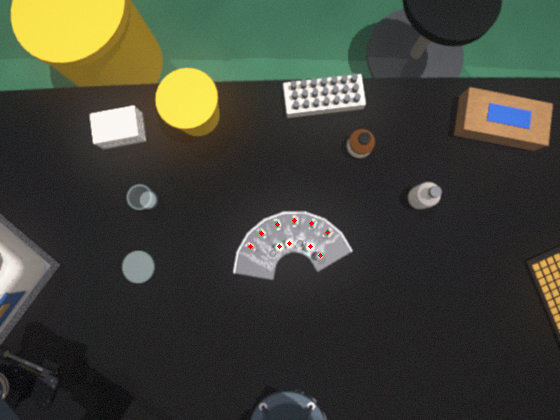

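View pics/side1.png

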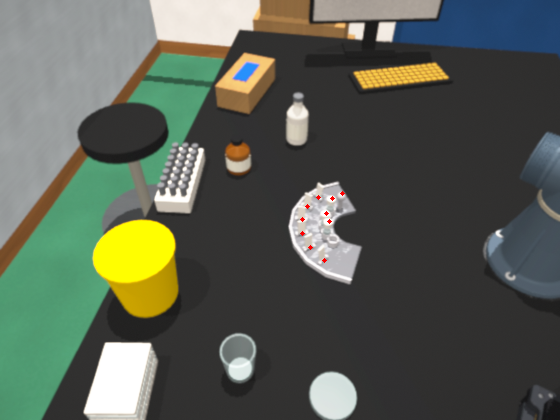

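```bash
python3 - <<'E'
from h import *
z=np.load('tray.npz');R,t=z['R'],z['t']
im=cv2.imread('pics/top0.png')[195:295,220:365]
a=cv2.resize(im,None,fx=5,fy=5,interpolation=cv2.INTER_CUBIC)
c=robot.camera('top')
P=[[*(R@tp(166,g)+t),.016] for g in np.linspace(-78,78,40)]+[[*(R@tp(55,g)+t),.01] for g in np.linspace(-78,78,20)]+[[*(R@tp(140,g)+t),.016] for g in range(-50,51,20)]
for p in proj(c,P): cv2.circle(a,(int((p[0]-219.5)*5),int((p[1]-194.5)*5)),2,(0,0,255),-1)
cv2.imwrite('pics/z.png',a)
E
```

```text
(no output)
```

View pics/z.png

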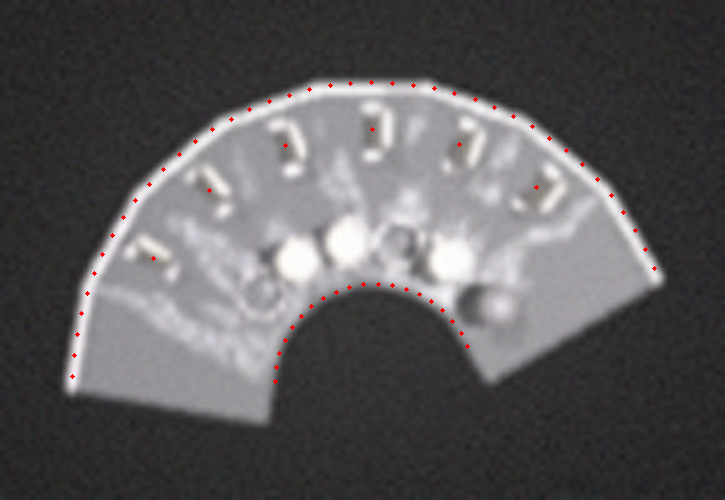

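```bash
cat > plan.py <<'E'
from h import *
from scipy.spatial.transform import Rotation as Ro
z=np.load('tray.npz');R,t=z['R'],z['t']
o=robot.get_obs();T=Ro.from_quat(o['tool_rot']);p=np.array(o['position'])
print(o['time'],p,o['ft_force'],o['grip_width'])
for g in range(-70,64,4):
    w=np.array([*(R@tp(140,g)+t),.06]);print(g,np.round(w,3),np.round(T.inv().apply(w-p)*1e3,0))
E
python3 plan.py | sed -n '1,3p;$p'
```

```text
1.6 [0.22700669 0.58229043 0.24455246] [-0.14889467 -0.3482719  -0.23853536] 0.08706426404403667
-70 [ 0.498 -0.15   0.06 ] [-518. -584.  185.]
-66 [ 0.506 -0.145  0.06 ] [-524. -576.  185.]
62 [0.473 0.105 0.06 ] [-403. -355.  185.]
```

Request:
move_arm(series="-10 -12 0 0 0 0; -30 -34 0 0 0 0; -54 -61 0 0 0 0; -78 -88 0 0 0 0; -102 -115 0 0 0 0; -126 -142 0 0 0 0; -150 -169 0 0 0 0; -174 -196 0 0 0 0", jaw=0)

```text
time: 2.27
position: [0.3183, 0.335, 0.2448]
tool_rot: [0.185, 0.983, 0.0, 0.0]
ft_force: [-0.2, 0.3, -0.1]
grip_width: 0.0419
grip_force: 0.0
```

Request:
move_arm(series="-24 -27 0 0 0 0; -48 -54 0 0 0 0; -72 -81 0 0 0 0; -96 -108 0 0 0 0; -120 -135 0 0 0 0; -144 -162 0 0 0 0; -168 -189 0 0 0 0; -192 -216 0 0 0 0")

```text
time: 2.93
position: [0.4188, 0.0637, 0.2449]
tool_rot: [0.185, 0.983, 0.0, 0.0]
ft_force: [1.5, 0.5, -0.3]
grip_width: 0.0005
grip_force: 0.0
```

Request:
move_arm(series="-24 -27 10 0 0 0; -48 -54 20 0 0 0; -72 -81 30 0 0 0; -96 -108 40 0 0 0; -118 -133 50 0 0 0; -136 -154 60 0 0 0; -148 -168 70 0 0 0; -152 -172 80 0 0 0")

```text
time: 3.6
position: [0.4994, -0.1536, 0.1643]
tool_rot: [0.186, 0.982, -0.001, 0.002]
ft_force: [0.8, -0.7, -0.2]
grip_width: 0.0006
grip_force: 0.0
```

```bash
python3 - <<'E'
from h import *
c=robot.camera('wrist');cv2.imwrite('pics/w.png',c['img'][:,:,::-1])
for t in ['tray_post','flag1_hinge','flag2_hinge','flag3_hinge']:
    print(t,[(np.round(d['xyz'],3).tolist(),round(d['p'],2)) for d in robot.tip_of(c,t)[:3]])
z=np.load('tray.npz');R,t=z['R'],z['t']
print(R@tp(80,-66)+t,[R@tp(140,g)+t for g in(-50,-30,-10)])
E
python3 plan.py
```

```text
tray_post [([0.539, 0.06, 0.015], 0.71), ([0.475, -0.096, 0.064], 0.6)]
flag1_hinge [([0.535, -0.116, 0.015], 0.91)]
flag2_hinge [([0.556, -0.079, 0.016], 0.69), ([0.495, -0.074, 0.012], 0.37)]
flag3_hinge [([0.567, -0.026, 0.015], 0.7)]
[ 0.47291874 -0.09452961] [array([ 0.53520367, -0.11878504]), array([ 0.55991023, -0.07690861]), array([ 0.56880422, -0.0291075 ])]
3.85 [ 0.49673462 -0.14848858  0.16472306] [-0.18893178  0.40816007  0.62388244] 0.0007317163611524495
-70 [ 0.498 -0.15   0.06 ] [ -1.  -1. 105.]
-66 [ 0.506 -0.145  0.06 ] [ -7.   7. 105.]
-62 [ 0.514 -0.139  0.06 ] [-13.  15. 105.]
-58 [ 0.522 -0.133  0.06 ] [-18.  24. 105.]
-54 [ 0.529 -0.126  0.06 ] [-22.  32. 105.]
-50 [ 0.535 -0.119  0.06 ] [-25.  42. 105.]
-46 [ 0.541 -0.111  0.06 ] [-28.  51. 105.]
-42 [ 0.547 -0.103  0.06 ] [-30.  60. 105.]
-38 [ 0.552 -0.095  0.06 ] [-32.  70. 105.]
-34 [ 0.556 -0.086  0.06 ] [-33.  80. 105.]
-30 [ 0.56  -0.077  0.06 ] [-33.  90. 105.]
-26 [ 0.563 -0.068  0.06 ] [-33.  99. 105.]
-22 [ 0.565 -0.058  0.06 ] [-31. 109. 105.]
-18 [ 0.567 -0.049  0.06 ] [-30. 119. 105.]
-14 [ 0.568 -0.039  0.06 ] [-27. 128. 105.]
-10 [ 0.569 -0.029  0.06 ] [-24. 137. 105.]
-6 [ 0.569 -0.019  0.06 ] [-20. 146. 105.]
-2 [ 0.568 -0.01   0.06 ] [-16. 155. 105.]
2 [0.566 0.    0.06 ] [-11. 163. 105.]
6 [0.564 0.01  0.06 ] [ -5. 172. 105.]
10 [0.561 0.019 0.06 ] [  1. 179. 105.]
14 [0.557 0.028 0.06 ] [  7. 186. 105.]
18 [0.553 0.037 0.06 ] [ 15. 193. 105.]
22 [0.548 0.045 0.06 ] [ 22. 199. 105.]
26 [0.543 0.053 0.06 ] [ 30. 205. 105.]
30 [0.537 0.061 0.06 ] [ 38. 210. 105.]
34 [0.53  0.069 0.06 ] [ 47. 214. 105.]
38 [0.523 0.075 0.06 ] [ 56. 218. 105.]
42 [0.516 0.082 0.06 ] [ 65. 222. 105.]
46 [0.508 0.088 0.06 ] [ 75. 224. 105.]
50 [0.5   0.093 0.06 ] [ 84. 226. 105.]
54 [0.491 0.097 0.06 ] [ 94. 227. 105.]
58 [0.482 0.102 0.06 ] [104. 228. 105.]
62 [0.473 0.105 0.06 ] [113. 228. 105.]
```

View pics/w.png

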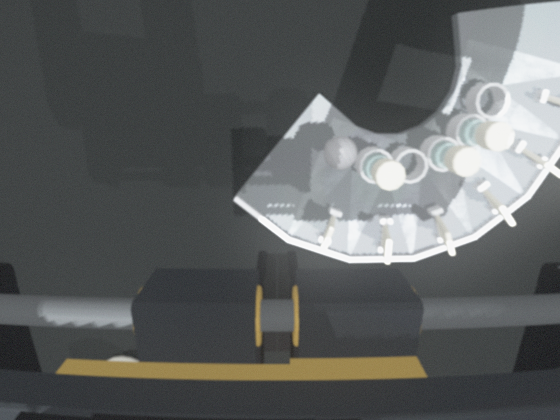

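Request:
move_arm(series="0 0 15 0 0 0; 0 0 32 0 0 0; 0 0 50 0 0 0; 0 0 68 0 0 0; 0 0 84 0 0 0; 0 0 96 0 0 0; 0 0 105 0 0 0; 0 0 105 0 0 0")

```text
time: 4.52
position: [0.4966, -0.1485, 0.0588]
tool_rot: [0.184, 0.983, 0.0, -0.001]
ft_force: [0.5, 0.4, 0.3]
grip_width: 0.0003
grip_force: 0.0
```

Request:
move_arm(series="-6 8 0 0 0 0; -9 12 0 0 0 0; -12 16 0 0 0 0; -15 20 0 0 0 0; -17 25 0 0 0 0; -20 29 0 0 0 0; -22 34 0 0 0 0; -24 38 0 0 0 0")

```text
time: 5.18
position: [0.534, -0.1228, 0.0596]
tool_rot: [0.185, 0.983, 0.0, 0.0]
ft_force: [-0.7, -0.3, 1.1]
grip_width: 0.0007
grip_force: 0.0
```

```bash
python3 - <<'E'
from h import *
a=[]
for n in ['top','side']:
    c=robot.camera(n);im=c['img'][:,:,::-1]
    x,y=((220,195) if n=='top' else (270,170))
    a.append(cv2.resize(im[y:y+115,x:x+100],None,fx=4,fy=4,interpolation=cv2.INTER_CUBIC))
cv2.imwrite('pics/s1.png',np.hstack(a)); print(robot.get_obs()['position'])
E
```

```text
[ 0.53421724 -0.12283655  0.05957622]
```

View pics/s1.png

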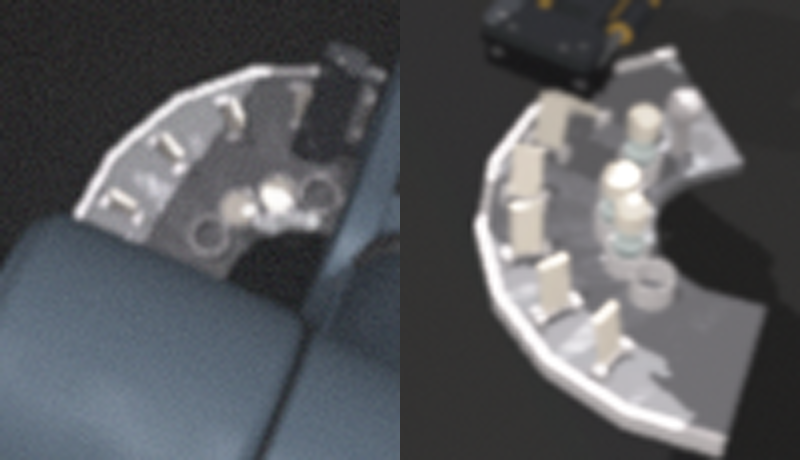

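Request:
move_arm(series="-2 5 0 0 0 0; -3 10 0 0 0 0; -5 15 0 0 0 0; -6 21 0 0 0 0; -7 26 0 0 0 0; -8 32 0 0 0 0; -8 37 0 0 0 0; -9 42 0 0 0 0")

```text
time: 5.95
position: [0.5573, -0.0867, 0.0595]
tool_rot: [0.185, 0.983, 0.0, -0.0]
ft_force: [0.4, -0.3, 0.8]
grip_width: 0.0004
grip_force: 0.0
```

Request:
move_arm(series="0 5 0 0 0 0; 0 10 0 0 0 0; 0 15 0 0 0 0; 0 19 0 0 0 0; 1 24 0 0 0 0; 2 29 0 0 0 0; 2 34 0 0 0 0; 3 39 0 0 0 0")

```text
time: 6.62
position: [0.5689, -0.0496, 0.0596]
tool_rot: [0.185, 0.983, -0.0, 0.0]
ft_force: [-0.7, -0.5, -0.3]
grip_width: 0.0008
grip_force: 0.0
```

```bash
python3 - <<'E'
from h import *
a=[]
for n in ['top','side']:
    c=robot.camera(n);im=c['img'][:,:,::-1]
    x,y=((265,195) if n=='top' else (270,170))
    a.append(cv2.resize(im[y:y+115,x:x+100],None,fx=4,fy=4,interpolation=cv2.INTER_CUBIC))
cv2.imwrite('pics/s2.png',np.hstack(a)); print(robot.get_obs()['position'])
E
```

```text
[ 0.56867109 -0.04915504  0.05954041]
```

View pics/s2.png

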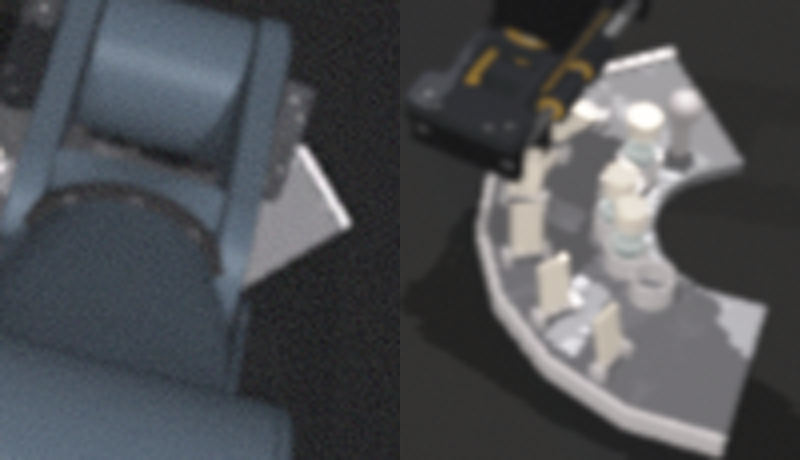

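Request:
move_arm(series="1 5 0 0 0 0; 3 9 0 0 0 0; 4 14 0 0 0 0; 6 18 0 0 0 0; 8 23 0 0 0 0; 10 27 0 0 0 0; 12 32 0 0 0 0; 14 36 0 0 0 0")

```text
time: 7.38
position: [0.5687, -0.0108, 0.0596]
tool_rot: [0.185, 0.983, 0.0, -0.0]
ft_force: [-0.1, 0.8, -0.3]
grip_width: 0.0005
grip_force: 0.0
```

Request:
move_arm(series="2 4 0 0 0 0; 5 8 0 0 0 0; 8 13 0 0 0 0; 11 17 0 0 0 0; 14 21 0 0 0 0; 17 24 0 0 0 0; 20 28 0 0 0 0; 23 31 0 0 0 0")

```text
time: 8.05
position: [0.5584, 0.0263, 0.0596]
tool_rot: [0.185, 0.983, 0.0, 0.0]
ft_force: [0.0, 0.6, -0.4]
grip_width: 0.0007
grip_force: 0.0
```

Request:
move_arm(series="4 4 0 0 0 0; 8 7 0 0 0 0; 11 10 0 0 0 0; 15 13 0 0 0 0; 19 16 0 0 0 0; 23 19 0 0 0 0; 27 22 0 0 0 0; 31 24 0 0 0 0")

```text
time: 8.72
position: [0.5381, 0.06, 0.0596]
tool_rot: [0.185, 0.983, 0.0, 0.0]
ft_force: [-0.3, 0.4, -0.4]
grip_width: 0.0007
grip_force: 0.0
```

```bash
python3 plan.py | sed -n '1p;27,$p'
```

```text
8.7167 [0.53808179 0.05995773 0.05956017] [-0.31752879  0.4197161  -0.38957635] 0.0007288690093351629
30 [0.537 0.061 0.06 ] [ 2.  1. -0.]
34 [0.53  0.069 0.06 ] [10.  5. -0.]
38 [0.523 0.075 0.06 ] [19.  9. -0.]
42 [0.516 0.082 0.06 ] [28. 12. -0.]
46 [0.508 0.088 0.06 ] [38. 15. -0.]
50 [0.5   0.093 0.06 ] [47. 17. -0.]
54 [0.491 0.097 0.06 ] [57. 18. -0.]
58 [0.482 0.102 0.06 ] [67. 19. -0.]
62 [0.473 0.105 0.06 ] [77. 18. -0.]
```

On track; finish the arc, then rise and withdraw.

Request:
move_arm(series="5 3 0 0 0 0; 10 5 0 0 0 0; 14 7 0 0 0 0; 19 9 0 0 0 0; 24 11 0 0 0 0; 28 12 0 0 0 0; 33 14 0 0 0 0; 38 15 0 0 0 0")

```text
time: 9.38
position: [0.5081, 0.0876, 0.0596]
tool_rot: [0.185, 0.983, 0.0, 0.0]
ft_force: [0.7, -0.7, -0.4]
grip_width: 0.0007
grip_force: 0.0
```

Request:
move_arm(series="5 1 0 0 0 0; 9 2 0 0 0 0; 14 3 0 0 0 0; 19 3 0 0 0 0; 24 4 0 0 0 0; 29 4 0 0 0 0; 34 4 0 0 0 0; 38 3 0 0 0 0")

```text
time: 10.05
position: [0.4735, 0.1041, 0.0596]
tool_rot: [0.185, 0.983, -0.0, -0.0]
ft_force: [0.5, 0.5, -0.7]
grip_width: 0.0005
grip_force: 0.0
```

Request:
move_arm(series="0 0 -8 0 0 0; 0 0 -25 0 0 0; 0 0 -48 0 0 0; 0 0 -72 0 0 0; 0 0 -96 0 0 0; 0 0 -120 0 0 0; 0 0 -140 0 0 0; 0 0 -155 0 0 0")

```text
time: 10.72
position: [0.4747, 0.1038, 0.2171]
tool_rot: [0.185, 0.983, 0.0, 0.002]
ft_force: [0.1, 0.5, -0.6]
grip_width: 0.0005
grip_force: 0.0
```

Request:
move_arm(series="8 10 0 0 0 0; 22 30 0 0 0 0; 38 58 0 0 0 0; 54 86 0 0 0 0; 70 114 0 0 0 0; 84 142 0 0 0 0; 96 164 0 0 0 0; 104 180 0 0 0 0")

```text
time: 11.38
position: [0.442, 0.3115, 0.2153]
tool_rot: [0.184, 0.983, 0.001, 0.0]
ft_force: [-0.3, -0.1, -0.4]
grip_width: 0.0006
grip_force: 0.0
```

```bash
python3 - <<'E'
from h import *
a=[]
z=np.load('tray.npz');R,t=z['R'],z['t']
for n in ['top','side']:
    c=robot.camera(n);im=c['img'][:,:,::-1]
    x,y=((225,195) if n=='top' else (270,170)); w=140 if n=='top' else 100
    q=cv2.resize(im[y:y+115,x:x+w],None,fx=3.3,fy=3.3,interpolation=cv2.INTER_CUBIC)
    if n=='top':
        for p in proj(c,[[*(R@tp(166,g)+t),.016] for g in np.linspace(-78,78,30)]): cv2.circle(q,(int((p[0]-x+.5)*3.3),int((p[1]-y+.5)*3.3)),1,(0,0,255),-1)
    a.append(q)
cv2.imwrite('pics/s3.png',np.hstack(a)); o=robot.get_obs();print(o['time'],o['position'])
E
```

```text
11.4833 [0.44228713 0.31175481 0.21520109]
```

View pics/s3.png

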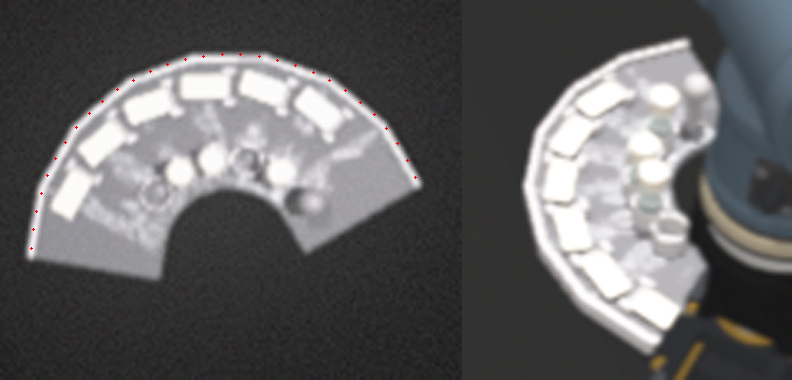

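All six flags lie flat, the tray matches its old outline, and the three vials are in their sockets. The hand is clear, so I am handing in.

```bash
python3 -c "
from rig import robot
print(robot.hand_in())"
```

```text
the job is handed in; nothing more can be done
None
```

I tipped all six flags flat in one sweep starting from the post end; the last pictures show the tray unmoved, the vials in their sockets and the hand clear, and the job was handed in at about 11.5 s.

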